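Set the deli slicer five clicks up from its stop

ROBOT

A 6-joint arm with a two-finger parallel gripper is mounted at the origin on the work surface. World frame = base frame: x ahead of the robot, y to its left, z up, the work surface at z = 0. Lengths are in m, angles in degrees, forces in N, time in s.
With the tool pointing down it reaches from about 0.35 to 0.875 m from the base axis. Payload 4.2 kg.
Tool frame: the origin (TCP) lies midway between the tips of the shut fingers; the grasp point (between the pads) lies 19 mm behind it; y points along the fingers, z is the direction in which the jaws open and shut, and the axes are right-handed (so a half turn about y gives the same grasp; the last joint's range is limited). The gripper opens to 87 mm and grips with 3 to 60 N. Pads are 19 mm wide; open, the fingers measure 117 mm over their backs; the gripper's body (75 mm by 190 mm) begins 51 mm behind the grasp point.
Start: joints at [85.749, 22.042, 0.453, 0, -68.411, -14.817], TCP at [0.204, 0.591, 0.223] pointing down, gripper open.
Joint ranges: [-179.83, 179.83], [-69.29, 118.12], [-61.27, 80.66], [-181.25, 117.63], [-171.15, -9.14], [-177.46, 177.46]. Speed limits (degrees/s): [159.86, 159.86, 180, 180, 180, 180].

INTERFACE

Orientations are given as [roll, pitch, yaw] about the fixed x, y, z axes, in that order (R = Rz(yaw) Ry(pitch) Rx(roll)).
In Python, from workcell import env gives the robot as it stands. The module is installed in compiled form; this text tells all that it offers. Calls block until the motion is done:
- env.goto(position, orientation): joint-space move of the TCP to a pose.
- env.move_straight(position, rotation=None, rate=0.15, force_limit=None): straight line of the TCP; rotation=None keeps the orientation; rate is the mean speed in m/s. With force_limit (N) it stops when the force on the tool has changed by that much, and returns True; else False.
- env.set_joints(angles): joint-space move.
- env.gripper_to(opening, grasp_force=None): opening from 0.0 (shut) to 1.0 (fully open); grasp_force is the grip in N (None keeps the last); returns when the fingers have stopped.
- env.dwell(seconds).
- env.inverse_kinematics(position, orientation): joint angles nearest the present ones, or None.
- env.read_state(): the state.
- env.grab_frame(name): name is "side" or "top"; returns a dict with "image" (420x560x3 uint8, blue, green, red), "fx", "fy", "cx", "cy" (pixels), "position" and "orientation" of the camera in the world. Camera axes: x right, y up, looking along -z (the intrinsics and any distortion apply to the point x, -y, -z); pixel columns grow to the right and rows downward; lengths in m; the calibration is good to about 2 mm. A picture is of the moment at which its call begins. There is no depth.
A pose or a line that the arm cannot do raises env.Unreachable and nothing moves.
- env.close_job(): hands the job in, once; it reports no verdict.
Trained networks look in a picture, given as the dict that the camera call returned (one of the last four; its "shot" number tells which), for a name from the list of things; names that differ only in an ending like _2 or _b are one class to them, and where a whole thing is asked for, a point or a joint stands for the part that bears it (a point fixed in the world has none). Each returns a list of dicts, best first, with "score" (0 to 1); they miss things now and then, are a little off and sometimes report something else, mostly with a low value. They report only what shows in the picture. A call takes as long as a camera call.
- env.search_frame(picture, thing): "xyz" ([x, y, z] in m, in world coordinates, good to about 4 mm: the middle of the surface that is visible of it).
- env.trace(picture, thing): "mask" (420x560 bool, what is visible of it).
The state is a dict: "clock": time; "joint_positions": joint angles; "qvel": joint speeds; "joint_torque": joint torques, N m; "position": TCP position; "tool_rot": TCP orientation; "force": force on the tool from outside, world axes, zero at the start; "wrist_torque": the same for the moment, N m; "opening": opening from 0.0 (shut) to 1.0 (fully open).
Only numpy, scipy, OpenCV 4.12 (cv2) and the standard library are available. Lean on these libraries where they do the work, as an engineer would, in place of code of your own. Each camera call takes 0.05 s, during which the arm holds its last target.

TASK

The grip ring of the slicer's thickness dial has worn loose on its shaft, so set it by feel: wind the dial gently anticlockwise all the way back to its zero stop, without forcing it. Then turn it clockwise exactly five clicks up from the stop, without running on to the sixth, and let go; squeeze the ring only lightly and leave the pan, jar and tub where they are.

Things in the scene. Friction and masses are not known exactly. Their poses are not given: they have to be found in the camera images.
- slicer: Deli slicer, fixed. Origin on the table below the dial's upright axis; z up, -x towards the dial's red dot. Around it a white control pod, 130 (x) by 150 (y) mm, top 85 mm high, carries the dial. The aluminium machine is on the -y side: its body begins 70 mm from the axis, 87 mm high; carriage and blade (up to 370 mm high) begin 220 mm from the axis.
- grip_center (a point): Centre (half-way up, on the axis) of the dial's grip ring, the part to hold: a grey ribbed rubber upright cylinder, 50 mm across, 35 mm high, its top 130 mm above the table. Below it is the flat black skirt, 78 mm across, its top 94 mm above the table, fast to the shaft.
- grip: The same ring; origin on the axis at its underside. It is loose: it turns freely by something between one and two clicks in all (where in this play it starts is not known) before it drives the shaft either way. A squeeze of 10 to 15 N per finger is ample; more than 20 N is too much.
- mark (a point): Middle of the yellow mark on the skirt, 33 mm from the axis. It turns with the shaft and shows the true setting (the ring does not). Clockwise from above is up. At the start it is two to four clicks up. One click is 15 degrees (0.262 rad). Turning over a click, the torque climbs to about 0.1 N m and falls to nothing, then the shaft jumps on into the next click by itself.
- zero_place (a point): Fixed point: where the middle of the mark is at the zero stop, by the red dot, on the slicer's -x side of the axis. Each of the nine white dots is one click further up. The stop and shaft are springily mounted, 0.5 rad per N m: at the stop the torque rises past 0.15 N m, more than any click; pushed to 0.26 N m, 0.15 rad beyond zero, the stop is spoilt.
- fifth_place (a point): Fixed point: where the middle of the mark is at the fifth click up (fifth white dot, 75 degrees clockwise of the red dot).
- pan_in (a point): Centre of the inner floor of a steel pan, 180 by 240 by 65 mm, a bystander.
- jar_mid (a point): Centre of an amber jar with yellow cap, 64 mm across, 110 mm high, a bystander.
- tub_rim (a point): Centre of the mouth of a white tub, 84 mm across, 75 mm high, a bystander.

How it is judged:
By the outcome, as a careful person would: the job done as asked, in the order asked, and still so for the second after the job is handed in, with the robot touching nothing.
It also fails if it takes over 72 s, if anything falls off the work surface, if the arm or the gripper's body presses on something with over 40 N, if the wrist force passes 120 N, or if a joint passes its speed limit or range.

## Working session

There is one attempt and no reset: what is moved stays moved. The work goes in short steps, each a Python script; the robot and the scene stay as the last script left them, time stands still between calls to the robot, and variables do not carry over. Pictures are saved under pics/ and viewed, and the job is handed in when it is done.

```bash
mkdir -p pics
python3 - <<'E'
from workcell import env
import cv2,numpy as np
s=env.read_state();print({k:np.round(v,3) for k,v in s.items()})
for n in("side","top"):
    f=env.grab_frame(n);cv2.imwrite(f"pics/{n}0.png",f["image"])
    print(n,{k:v for k,v in f.items() if k!="image"})
    for t in["grip","mark","grip_center","zero_place","fifth_place","pan_in","jar_mid","tub_rim"]:
        print(t,[(np.round(d["xyz"],4),round(d["score"],2)) for d in env.search_frame(f,t)[:2]])
print(env.read_state()["clock"])
E
```

```text
{'clock': np.float64(0.0), 'joint_positions': array([ 8.5749e+01,  2.2092e+01,  3.7600e-01, -2.9000e-02, -6.8411e+01,
       -1.4817e+01]), 'qvel': array([-0.013, -0.05 ,  0.076, -0.02 , -0.053,  0.097]), 'joint_torque': array([-1.0000e-03, -3.9067e+01,  1.8741e+01,  4.2200e+00,  1.1000e-02,
       -0.0000e+00]), 'position': array([0.204, 0.59 , 0.221]), 'tool_rot': array([-8.98710e+01,  6.00000e-03,  1.60922e+02]), 'force': array([0.4  , 0.278, 0.357]), 'wrist_torque': array([-0.021,  0.048,  0.053]), 'opening': np.float64(1.002)}
side {'fx': 532.52015833971, 'fy': 532.52015833971, 'cx': 270.09458925254427, 'cy': 206.6785299369262, 'position': array([ 0.27804752, -0.47403024,  0.54188469]), 'orientation': array([ 58.1900064 ,   1.21744195, -21.50970139]), 'shot': 1}
grip [(array([ 0.5256, -0.0368,  0.1248]), 0.91)]
mark [(array([ 0.5317, -0.0292,  0.1078]), 0.67)]
grip_center [(array([ 0.5285, -0.0322,  0.123 ]), 0.84)]
zero_place [(array([ 0.5589, -0.1386,  0.0859]), 0.72), (array([ 0.5281, -0.0365,  0.1245]), 0.4)]
fifth_place [(array([ 0.5552, -0.1429,  0.0854]), 0.6)]
pan_in [(array([0.6553, 0.3478, 0.0303]), 0.95), (array([ 0.5268, -0.0357,  0.1216]), 0.74)]
jar_mid [(array([0.4307, 0.3746, 0.0783]), 0.72)]
tub_rim [(array([0.4066, 0.2335, 0.05  ]), 0.95)]
top {'fx': 400.8721750647342, 'fy': 400.8721750647342, 'cx': 279.25626313911357, 'cy': 199.2327790780052, 'position': array([0.45188398, 0.20007274, 0.81272052]), 'orientation': array([  5.79314077,  -1.9155672 , -90.80794388]), 'shot': 2}
grip [(array([ 0.5333, -0.0082,  0.1346]), 0.91)]
mark [(array([ 0.5357, -0.0101,  0.1208]), 0.97)]
grip_center [(array([ 0.5334, -0.0063,  0.1318]), 0.95)]
zero_place [(array([ 0.5784, -0.1812,  0.088 ]), 0.92)]
fifth_place [(array([ 0.5734, -0.1829,  0.0851]), 0.71)]
pan_in [(array([0.6543, 0.3557, 0.0014]), 0.56)]
jar_mid [(array([0.4305, 0.3864, 0.1096]), 0.75)]
tub_rim [(array([0.4081, 0.2627, 0.0205]), 0.97)]
0.9
```

View pics/side0.png

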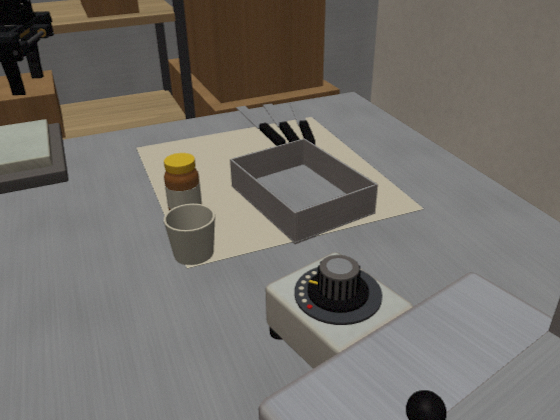

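View pics/top0.png

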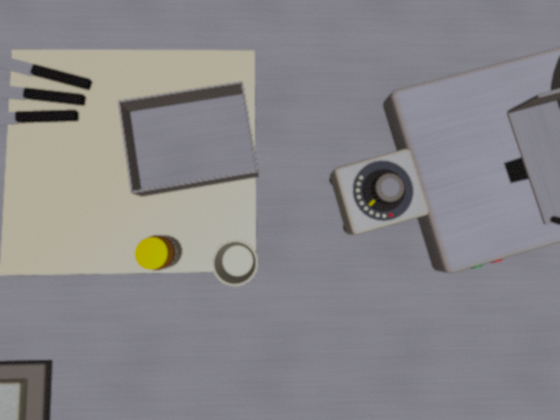

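Run:
```python
import cv2
a=cv2.imread("pics/side0.png")[200:320,240:400];cv2.imwrite("pics/side0z.png",cv2.resize(a,None,fx=5,fy=5,interpolation=cv2.INTER_CUBIC))
a=cv2.imread("pics/top0.png")[110:190,320:430];cv2.imwrite("pics/top0z.png",cv2.resize(a,None,fx=7,fy=7,interpolation=cv2.INTER_CUBIC))
```

```text
(no output)
```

View pics/side0z.png

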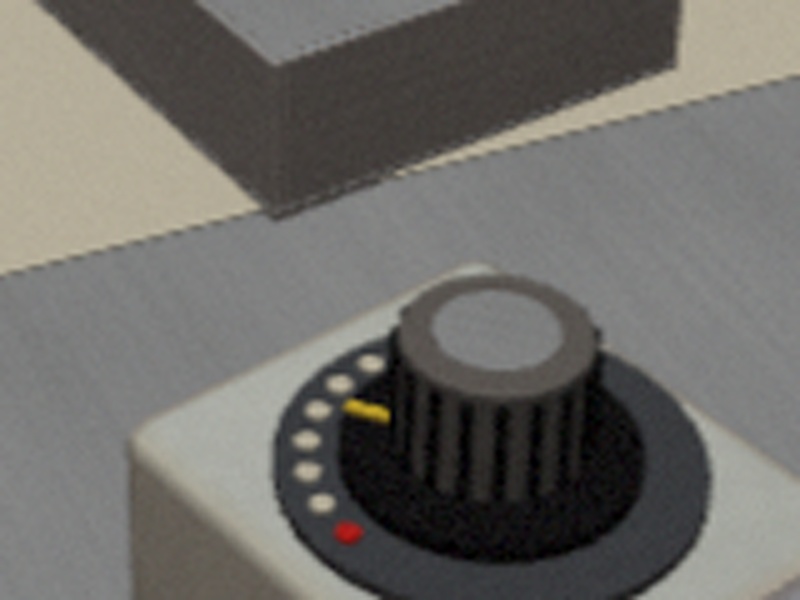

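View pics/top0z.png

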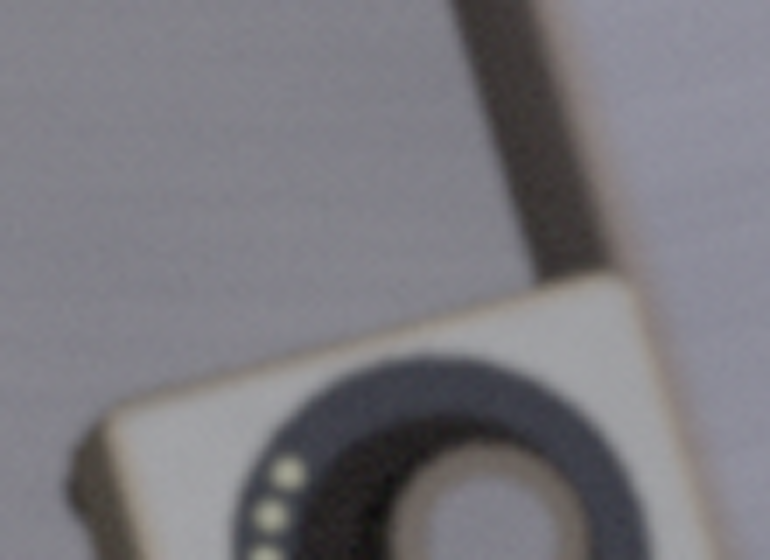

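The side view shows the dial at about (338,290), with the mark near (313,282) around the 3rd–4th white dot and the red dot at about (310,306). The dial is also in the top view at (388,188). Next I'll fit the axis and yaw.

```bash
cat > h.py <<'E'
import cv2,numpy as np
from scipy.spatial.transform import Rotation as R
from scipy.optimize import least_squares
def ray(f,uv):
    uv=np.atleast_2d(uv).astype(float)
    d=np.c_[(uv[:,0]-f["cx"])/f["fx"],-(uv[:,1]-f["cy"])/f["fy"],-np.ones(len(uv))]
    return d@R.from_euler("xyz",f["orientation"],degrees=True).as_matrix().T
def onz(f,uv,z):
    d=ray(f,uv);p=f["position"];return p+d*((z-p[2])/d[:,2])[:,None]
def proj(f,P):
    q=(np.atleast_2d(P)-f["position"])@R.from_euler("xyz",f["orientation"],degrees=True).as_matrix()
    return np.c_[f["cx"]+f["fx"]*q[:,0]/-q[:,2],f["cy"]-f["fy"]*q[:,1]/-q[:,2]]
def blobs(m,lo=2,hi=60):
    n,l,s,c=cv2.connectedComponentsWithStats(m.astype(np.uint8),connectivity=4)
    return [(c[i],s[i,4]) for i in range(1,n) if lo<=s[i,4]<=hi]
def col(img):
    b,g,r=[img[:,:,i].astype(int) for i in range(3)]
    return dict(red=(r>g+50)&(r>b+50),yel=(r>b+50)&(g>b+40)&(r>80))
E
python3 - <<'E'
from workcell import env
from h import *
for n,w in(("side",(275,245,400,330)),("top",(335,150,430,235))):
    f=env.grab_frame(n);im=f["image"];c=col(im);x0,y0,x1,y1=w
    for k in c:
        m=np.zeros_like(c[k]);m[y0:y1,x0:x1]=c[k][y0:y1,x0:x1]
        for p,a in blobs(m):print(n,k,p.round(1),a,onz(f,p,.094 if k=="yel" else .087).round(4))
    for t in("grip","slicer","grip_center"):
        for d in env.trace(f,t)[:1]:
            ys,xs=np.nonzero(d["mask"]);print(n,t,d["score"],xs.min(),xs.max(),ys.min(),ys.max(),xs.mean(),ys.mean())
            cv2.imwrite(f"pics/m_{n}_{t}.png",d["mask"].astype(np.uint8)*255)
    cv2.imwrite(f"pics/{n}1z.png",cv2.resize(im[y0:y1,x0:x1],None,fx=6,fy=6,interpolation=cv2.INTER_CUBIC))
    # white dots: top-hat
    g=cv2.cvtColor(im,cv2.COLOR_BGR2GRAY)
    th=cv2.morphologyEx(cv2.GaussianBlur(g,(3,3),0.6),cv2.MORPH_TOPHAT,np.ones((7,7)))
    m=np.zeros_like(th,bool);m[y0:y1,x0:x1]=th[y0:y1,x0:x1]>35
    for p,a in blobs(m):print(n,"w",p.round(1),a,onz(f,p,.087)[0].round(4))
    np.savez(f"{n}.npz",**{k:v for k,v in f.items()})
E
```

```text
side red [309.1 306.1] 21 [[ 0.4965 -0.0255  0.087 ]]
side yel [313.  281.6] 25 [[0.5175 0.0077 0.094 ]]
side grip 0.55 317 360 255 300 338.464234620887 279.5507868383405
side slicer 0.64 257 559 251 419 410.3618886061634 349.2298558100085
side grip_center 0.56 318 361 254 300 338.8940027894003 279.629009762901
side w [305.8 269. ] 60 [0.5236 0.0428 0.087 ]
side w [313.8 272.3] 16 [0.5306 0.0322 0.087 ]
side w [307.4 276.4] 19 [0.519  0.0277 0.087 ]
side w [303.  281.5] 16 [0.5092 0.0205 0.087 ]
side w [313.2 281.6] 27 [0.5214 0.015  0.087 ]
side w [381.8 285.8] 4 [ 0.5997 -0.0271  0.087 ]
side w [300.9 287.6] 17 [0.5016 0.0104 0.087 ]
side w [336.  287.5] 4 [ 0.5436 -0.0071  0.087 ]
side w [301.  293.8] 19 [ 0.4968 -0.0007  0.087 ]
side w [304.  300.3] 18 [ 0.4951 -0.0134  0.087 ]
top red [390.4 214.6] 15 [[ 0.4948 -0.0284  0.087 ]]
top yel [371.5 202.3] 31 [[0.5172 0.0075 0.094 ]]
top grip 0.86 371 403 173 203 386.00961538461536 188.9173076923077
top slicer 0.96 331 559 47 272 466.53109037468255 164.4402876466056
top grip_center 0.76 370 403 173 203 385.03921568627453 188.59180035650624
top w [360.6 177.2] 14 [0.5644 0.0241 0.087 ]
top w [358.4 183.4] 13 [0.553  0.0287 0.087 ]
top w [357.5 190. ] 16 [0.5407 0.0307 0.087 ]
top w [358.5 196.5] 16 [0.5287 0.0293 0.087 ]
top w [371.5 202.2] 28 [0.518  0.0056 0.087 ]
top w [361.4 202.6] 15 [0.5174 0.0243 0.087 ]
top w [365.5 208. ] 16 [0.5074 0.0171 0.087 ]
top w [370.8 211.9] 17 [0.5001 0.0075 0.087 ]
top w [377.3 214.5] 14 [ 0.4952 -0.0042  0.087 ]
top w [383.7 215.5] 14 [ 0.4933 -0.016   0.087 ]
```

View pics/top1z.png

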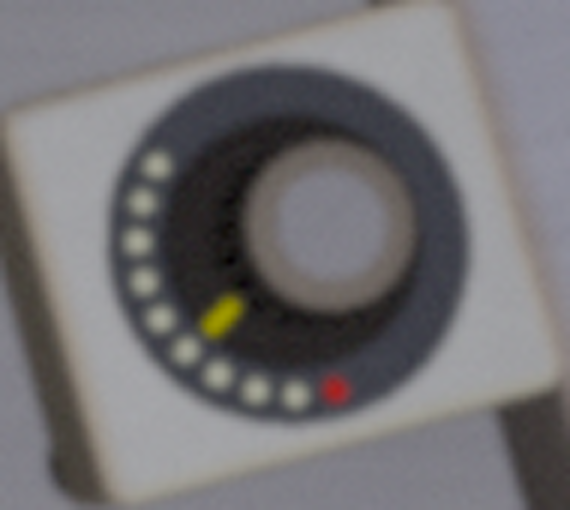

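View pics/m_top_grip.png

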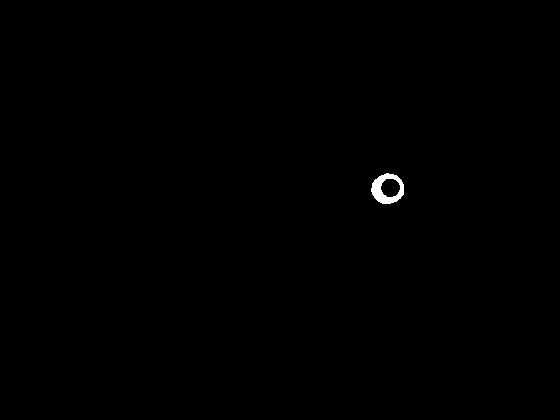

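Run:
```python
from h import *
T=dict(np.load("top.npz",allow_pickle=True));S=dict(np.load("side.npz",allow_pickle=True))
tp=np.array([[390.4,214.6],[383.7,215.5],[377.3,214.5],[370.8,211.9],[365.5,208],[361.4,202.6],[358.5,196.5],[357.5,190],[358.4,183.4],[360.6,177.2]])
sp=np.array([[309.1,306.1],[304,300.3],[301,293.8],[300.9,287.6],[303,281.5],[307.4,276.4],[313.8,272.3]])
def dots(p,n):
    a=p[3]+np.pi-np.arange(n)*np.radians(15);return np.c_[p[0]+p[2]*np.cos(a),p[1]+p[2]*np.sin(a),np.full(n,p[4])]
mk=[(T,[371.5,202.3]),(S,[313,281.6])]
for name,use in(("both",(1,1)),("top",(1,0)),("side",(0,1))):
    def res(p):
        r=[]
        if use[0]:r.append((proj(T,dots(p,10))-tp).ravel())
        if use[1]:r.append((proj(S,dots(p,7))-sp).ravel())
        r.append([(p[4]-.087)*2000 if sum(use)<2 else 0]);return np.concatenate(r)
    o=least_squares(res,[.54,-.02,.045,.2,.087]);p=o.x
    print(name,p.round(4),"yaw",np.degrees(p[3]).round(2),"rms",np.sqrt(np.mean(o.fun**2)).round(2))
    for f,u in mk:
        P=onz(f,u,.0942)[0];v=P[:2]-p[:2];a=np.degrees(np.arctan2(v[1],v[0]));print("  mark r",np.hypot(*v).round(4),"clicks",((180+np.degrees(p[3])-a)%360/15).round(2))
m=cv2.imread("pics/m_top_grip.png",0);im=T["image"]
# inner cap disc centre (grey-light) at z=.130
ys,xs=np.nonzero(m);(c,r)=cv2.minEnclosingCircle(np.c_[xs,ys].astype(np.float32));print(c,r,onz(T,c,.13))
```

```text
both [ 0.5406 -0.0158  0.0469  0.2566  0.0895] yaw 14.7 rms 0.17
  mark r 0.0331 clicks 3.97
  mark r 0.0328 clicks 3.98
top [ 0.5405 -0.0165  0.0471  0.2531  0.087 ] yaw 14.5 rms 0.08
  mark r 0.0336 clicks 4.02
  mark r 0.0332 clicks 4.04
side [ 0.5425 -0.0135  0.0475  0.2553  0.087 ] yaw 14.63 rms 0.07
  mark r 0.033 clicks 3.62
  mark r 0.0327 clicks 3.63
(387.3301086425781, 188.978759765625) 16.454835891723633 [[ 0.53671209 -0.01137405  0.13      ]]
```

Run:
```python
from workcell import env
from h import *
T=dict(np.load("top.npz",allow_pickle=True));print(onz(T,[390,187.5],.13))
for y in(-40,-15,30,75,90,165,195,255):
    for z in(.102,.25):
        q=env.inverse_kinematics([.5406,-.0158,z],[-90,0,y]);print(y,z,None if q is None else np.round(q,1))
```

```text
[[ 0.53924921 -0.01615607  0.13      ]]
-40 0.102 [  15.5   20.9  -20.7   -0.   -48.4 -145.5]
-40 0.25 [  15.5   12.7   -8.9   -0.   -68.4 -145.5]
-15 0.102 [  15.5   20.9  -20.7   -0.   -48.4 -120.5]
-15 0.25 [  15.5   12.7   -8.9   -0.   -68.4 -120.5]
30 0.102 [ 15.5  20.9 -20.7  -0.  -48.4 -75.5]
30 0.25 [ 15.5  12.7  -8.9  -0.  -68.4 -75.5]
75 0.102 [ 15.5  20.9 -20.7   0.  -48.4 -30.5]
75 0.25 [ 15.5  12.7  -8.9   0.  -68.4 -30.5]
90 0.102 [ 15.5  20.9 -20.7   0.  -48.4 -15.5]
90 0.25 [ 15.5  12.7  -8.9   0.  -68.4 -15.5]
165 0.102 [ 15.5  20.9 -20.7   0.  -48.4  59.5]
165 0.25 [ 15.5  12.7  -8.9   0.  -68.4  59.5]
195 0.102 [ 15.5  20.9 -20.7   0.  -48.4  89.5]
195 0.25 [ 15.5  12.7  -8.9   0.  -68.4  89.5]
255 0.102 [ 15.5  20.9 -20.7   0.  -48.4 149.5]
255 0.25 [ 15.5  12.7  -8.9   0.  -68.4 149.5]
```

```bash
cat >> h.py <<'E'
C=np.array([.5406,-.0158])
def st(env,t=""):
    s=env.read_state();print(t,round(float(s["clock"]),2),"pos",np.round(s["position"],4),"yaw",round(float(s["tool_rot"][2]),2),"j6",round(float(s["joint_positions"][5]),2),"F",np.round(s["force"],1),"Tq",np.round(s["wrist_torque"],3),"op",round(float(s["opening"]),3));return s
E
python3 - <<'E'
from workcell import env
from h import *
env.goto([C[0],C[1],.25],[-90,0,-15]);st(env)
env.move_straight([C[0],C[1],.155],rate=.15)
s=st(env)
env.move_straight([C[0],C[1],.104],rate=.05,force_limit=8)
for i in range(4):st(env);env.dwell(.05)
f=env.grab_frame("side");cv2.imwrite("pics/side2.png",cv2.resize(f["image"][180:340,220:440],None,fx=3.5,fy=3.5))
E
```

```text
3.77 pos [ 0.5407 -0.0152  0.25  ] yaw -14.94 j6 -120.5 F [ 0.9 -0.2 -0.7] Tq [ 0.002 -0.131 -0.001] op 1.0
 4.55 pos [ 0.5414 -0.0156  0.1558] yaw -14.96 j6 -120.51 F [-1.1 -0.3 -0.2] Tq [ 0.009 -0.182 -0.071] op 1.002
 5.72 pos [ 0.5409 -0.0158  0.1044] yaw -15.0 j6 -120.51 F [-0.3  0.2  0.4] Tq [ 0.082 -0.214  0.015] op 1.0
 5.77 pos [ 0.5409 -0.0157  0.1044] yaw -14.99 j6 -120.51 F [0.2 1.1 0.3] Tq [-0.006 -0.169 -0.015] op 0.998
 5.82 pos [ 0.5409 -0.0157  0.1044] yaw -15.0 j6 -120.51 F [ 0.1 -0.3 -0. ] Tq [ 0.014 -0.142  0.023] op 1.001
 5.87 pos [ 0.5408 -0.0158  0.1044] yaw -15.0 j6 -120.51 F [-0.1  0.3  0. ] Tq [ 0.029 -0.148  0.045] op 1.0
```

View pics/side2.png

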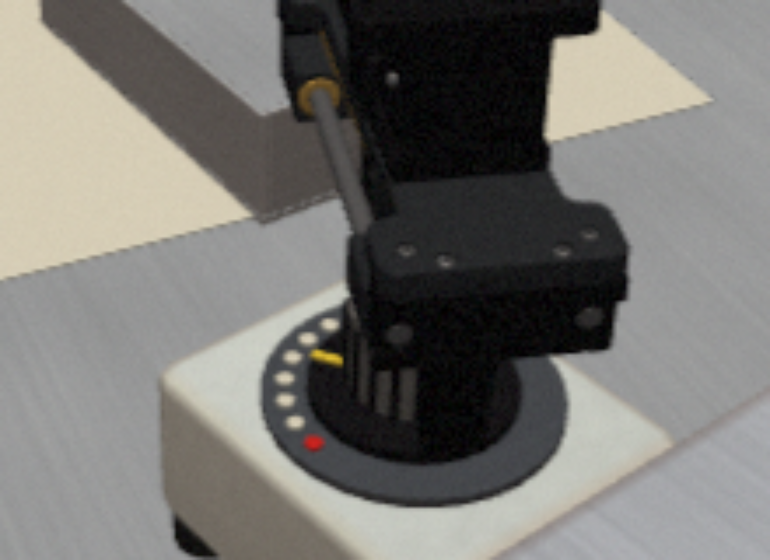

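```bash
cat >> h.py <<'E'
YAW=14.7
def mark(f):
    c=col(f["image"])["yel"].copy();m=np.zeros_like(c)
    m[255:325,285:385]=c[255:325,285:385]
    b=sorted(blobs(m,6,80),key=lambda t:-t[1])
    if not b:return None
    # centroid weighted
    P=onz(f,b[0][0],.0942)[0];v=P[:2]-C;a=np.degrees(np.arctan2(v[1],v[0]))
    return round(float((180+YAW-a+180)%360-180)/15,3),round(float(np.hypot(*v))*1e3,1),b[0][1]
def tq(env,n=4):
    a=[]
    for i in range(n):
        s=env.read_state();a.append([s["wrist_torque"][2],s["joint_torque"][5]]);env.dwell(.02)
    a=np.array(a);return a.mean(0).round(4),a.std(0).round(4),s
def step(env,q,d,verbose=1):
    q[5]+=d;env.set_joints(q)
    m,sd,s=tq(env,3);k=mark(env.grab_frame("side"))
    if verbose:print(round(float(s["clock"]),2),"j6 %.1f act %.2f"%(q[5],s["joint_positions"][5]),"Tz,Tj6",m,"F",np.round(s["force"],1),"mark",k)
    return m,k
E
python3 - <<'E'
from workcell import env
from h import *
print(mark(env.grab_frame("side")),tq(env,8)[:2])
env.gripper_to(.3,12)
st(env);print(tq(env,8)[:2]);print(mark(env.grab_frame("side")))
q=np.array(env.inverse_kinematics([C[0],C[1],.104],[-90,0,-15]));print(q.round(2),env.read_state()["joint_positions"].round(2))
for i in range(2):step(env,q,2.)
env.grab_frame("side")
E
```

```text
(3.99, 32.9, np.int32(25)) (array([-0.0076, -0.    ]), array([0.039, 0.   ]))
 6.87 pos [ 0.5405 -0.016   0.104 ] yaw -15.0 j6 -120.51 F [-0.6 -0.5  0.9] Tq [-0.255 -0.136  0.022] op 0.576
(array([ 0.0037, -0.0019]), array([0.0372, 0.0001]))
(3.966, 32.8, np.int32(27))
[  15.51   20.72  -20.6    -0.    -48.68 -120.51] [ 1.5500e+01  2.0720e+01 -2.0600e+01  1.0000e-02 -4.8690e+01 -1.2051e+02]
7.33 j6 -118.5 act -118.55 Tz,Tj6 [-0.0033  0.0137] F [ 0.7 -2.1  0.8] mark (4.003, 32.9, np.int32(26))
7.68 j6 -116.5 act -116.56 Tz,Tj6 [0.0078 0.0124] F [-0.4 -2.3  1.4] mark (3.99, 33.1, np.int32(27))
```

Run:
```python
from workcell import env
from h import *
q=np.array(env.inverse_kinematics([C[0],C[1],.104],[-90,0,-15]));q[5]=-116.5
for i in range(30):
    m,k=step(env,q,2.5 if not k_ else 2.5) if False else step(env,q,2.5)
    if m[1]>.12 or (k and k[0]<0.7):break
env.read_state()
```

```text
8.08 j6 -114.0 act -114.07 Tz,Tj6 [-0.0141  0.0154] F [-0.5 -2.6  1.2] mark (3.99, 33.1, np.int32(27))
8.43 j6 -111.5 act -111.58 Tz,Tj6 [0.0056 0.0144] F [ 0.2 -2.2  1.9] mark (4.003, 32.9, np.int32(26))
8.78 j6 -109.0 act -109.08 Tz,Tj6 [-0.0097  0.0145] F [-0.4 -1.1  0.7] mark (4.003, 32.9, np.int32(26))
9.13 j6 -106.5 act -106.58 Tz,Tj6 [0.0074 0.0149] F [-0.7 -0.9  1.7] mark (3.99, 33.1, np.int32(27))
9.48 j6 -104.0 act -104.08 Tz,Tj6 [0.0047 0.0156] F [-1.  -1.4  2.3] mark (3.979, 32.8, np.int32(28))
9.83 j6 -101.5 act -101.58 Tz,Tj6 [-0.0218  0.0228] F [-1.3  0.8  1.6] mark (3.942, 32.6, np.int32(29))
10.18 j6 -99.0 act -99.09 Tz,Tj6 [-0.062   0.0656] F [-1.3  1.1  2.2] mark (3.778, 32.7, np.int32(30))
10.53 j6 -96.5 act -96.59 Tz,Tj6 [-0.089   0.1011] F [-1.3  2.2  2.8] mark (3.643, 32.6, np.int32(30))
10.88 j6 -94.0 act -94.08 Tz,Tj6 [-0.0551  0.076 ] F [-1.8  3.2  3.2] mark (3.471, 32.6, np.int32(31))
11.23 j6 -91.5 act -91.58 Tz,Tj6 [-0.019   0.0326] F [-2.8  4.1  3.4] mark (2.95, 32.5, np.int32(30))
11.58 j6 -89.0 act -89.09 Tz,Tj6 [-0.0101  0.0181] F [-1.9  5.   3. ] mar
[... 865 characters left out ...]
ct -66.61 Tz,Tj6 [-0.0772  0.098 ] F [-2.5  6.4  2.9] mark (1.646, 32.6, np.int32(33))
15.08 j6 -64.0 act -64.11 Tz,Tj6 [-0.0846  0.0767] F [-3.1  6.1  3.4] mark (1.457, 32.8, np.int32(33))
15.43 j6 -61.5 act -61.60 Tz,Tj6 [0.0012 0.0268] F [-3.2  6.4  3.7] mark (0.957, 32.7, np.int32(32))
15.78 j6 -59.0 act -59.09 Tz,Tj6 [-0.0267  0.0162] F [-4.1  6.3  3.3] mark (0.957, 32.7, np.int32(32))
16.13 j6 -56.5 act -56.59 Tz,Tj6 [0.026  0.0229] F [-3.3  5.9  3.4] mark (0.936, 32.8, np.int32(32))
16.48 j6 -54.0 act -54.10 Tz,Tj6 [-0.0451  0.0638] F [-4.4  6.2  3.8] mark (0.788, 32.6, np.int32(33))
16.83 j6 -51.5 act -51.61 Tz,Tj6 [-0.0784  0.098 ] F [-3.1  6.8  3.7] mark (0.612, 32.6, np.int32(32))
```

Run:
```python
from workcell import env
from h import *
q=np.array(env.inverse_kinematics([C[0],C[1],.104],[-90,0,-15]));q[5]=-51.5
for i in range(4):
    m,k=step(env,q,2.5)
    if k and k[0]<.2:break
for i in range(14):
    m,k=step(env,q,1.)
    if m[1]>.178 or (k and k[0]<-.42):break
```

```text
17.18 j6 -49.0 act -49.11 Tz,Tj6 [-0.0505  0.0763] F [-3.2  6.7  4.7] mark (0.451, 33.1, np.int32(32))
17.53 j6 -46.5 act -46.60 Tz,Tj6 [-0.0395  0.0237] F [-3.5  6.2  4.2] mark (-0.054, 33.2, np.int32(32))
17.88 j6 -45.5 act -45.60 Tz,Tj6 [-0.0026  0.0139] F [-3.   8.   4.3] mark (-0.064, 33.1, np.int32(33))
18.23 j6 -44.5 act -44.60 Tz,Tj6 [-0.0066  0.0138] F [-4.2  6.7  4.7] mark (-0.071, 32.9, np.int32(32))
18.58 j6 -43.5 act -43.60 Tz,Tj6 [0.0155 0.0138] F [-3.8  6.8  4.5] mark (-0.064, 33.1, np.int32(33))
18.93 j6 -42.5 act -42.60 Tz,Tj6 [-0.0051  0.0137] F [-3.6  6.8  4.3] mark (-0.064, 33.1, np.int32(33))
19.28 j6 -41.5 act -41.60 Tz,Tj6 [-0.0038  0.0169] F [-4.6  7.3  4.3] mark (-0.064, 33.1, np.int32(33))
19.63 j6 -40.5 act -40.60 Tz,Tj6 [-0.0094  0.0315] F [-3.3  6.7  4.6] mark (-0.136, 33.1, np.int32(31))
19.98 j6 -39.5 act -39.60 Tz,Tj6 [-0.0145  0.0486] F [-3.8  7.   4.2] mark (-0.197, 33.0, np.int32(34))
20.33 j6 -38.5 act -38.61 Tz,Tj6 [-0.0767  0.0779] F [-4.5  6.7  4.9] mark (-0.269, 33.0, np.int32(32))
20.68 j6 -37.5 act -37.61 Tz,Tj6 [-0.1019  0.1096] F [-5.   7.   5.8] mark (-0.32, 32.7, np.int32(30))
21.03 j6 -36.5 act -36.62 Tz,Tj6 [-0.1325  0.1408] F [-4.1  7.4  4.2] mark (-0.395, 32.7, np.int32(32))
21.38 j6 -35.5 act -35.63 Tz,Tj6 [-0.1959  0.1721] F [-4.8  6.4  4.6] mark (-0.462, 32.7, np.int32(33))
```

Run:
```python
from workcell import env
from h import *
q=np.array(env.inverse_kinematics([C[0],C[1],.104],[-90,0,-15]));q[5]=-35.5
step(env,q,.6)
n=0
for i in range(50):
    m,k=step(env,q,-2.5)
    n=n+1 if k is None else 0
    if m[1]<-.13 or n>2 or (k and k[0]>4.2):break
```

```text
21.73 j6 -34.9 act -35.03 Tz,Tj6 [-0.2107  0.1886] F [-3.6  7.6  4.4] mark (-0.5, 32.8, np.int32(33))
22.08 j6 -37.4 act -37.52 Tz,Tj6 [-0.1139  0.092 ] F [-4.8  7.4  4.9] mark (-0.33, 32.7, np.int32(29))
22.43 j6 -39.9 act -40.01 Tz,Tj6 [-0.0538  0.0268] F [-3.9  7.6  4.1] mark (-0.178, 32.9, np.int32(34))
22.78 j6 -42.4 act -42.50 Tz,Tj6 [ 0.0095 -0.0068] F [-3.9  7.   3.9] mark (-0.054, 33.2, np.int32(32))
23.13 j6 -44.9 act -45.00 Tz,Tj6 [-0.0257 -0.0046] F [-4.2  7.3  4.7] mark (-0.054, 33.2, np.int32(32))
23.48 j6 -47.4 act -47.50 Tz,Tj6 [-0.0194 -0.0033] F [-3.7  7.1  4.2] mark (-0.064, 33.1, np.int32(33))
23.83 j6 -49.9 act -50.00 Tz,Tj6 [-0.0097 -0.0026] F [-3.2  6.4  3.2] mark (-0.071, 32.9, np.int32(32))
24.18 j6 -52.4 act -52.50 Tz,Tj6 [-0.0003 -0.0024] F [-3.9  5.8  4.6] mark (-0.071, 32.9, np.int32(32))
24.53 j6 -54.9 act -55.00 Tz,Tj6 [-0.0149 -0.0023] F [-4.3  7.5  4. ] mark (-0.071, 32.9, np.int32(32))
24.88 j6 -57.4 act -57.50 Tz,Tj6 [-0.0074 -0.0022] F [-2.9  6.1  3.2] mark (-0.071, 32.9, np.int32(32))
25.23 j6 -59.9 act -60.00 Tz,Tj6 [-0.0018 -0.0022] F [-3.6  6.4
[... 2137 characters left out ...]
 [ 0.0712 -0.099 ] F [-1.6  2.   1.5] mark (3.318, 32.2, np.int32(30))
32.93 j6 -114.9 act -114.83 Tz,Tj6 [ 0.0313 -0.0114] F [-2.   1.8  1.4] mark (3.558, 32.4, np.int32(29))
33.28 j6 -117.4 act -117.32 Tz,Tj6 [ 0.0057 -0.0159] F [-0.2  0.4  1.9] mark (3.952, 32.8, np.int32(28))
33.63 j6 -119.9 act -119.82 Tz,Tj6 [-0.0209 -0.0165] F [-1.4 -0.2  1.5] mark (3.977, 33.0, np.int32(26))
33.98 j6 -122.4 act -122.32 Tz,Tj6 [ 0.0044 -0.028 ] F [-2.1 -0.7  1.2] mark (4.015, 32.7, np.int32(27))
34.33 j6 -124.9 act -124.81 Tz,Tj6 [ 0.0615 -0.0714] F [ 0.3 -3.   2.5] mark (4.179, 32.9, np.int32(26))
34.68 j6 -127.4 act -127.31 Tz,Tj6 [ 0.0545 -0.1049] F [-1.2 -3.3  1.8] mark (4.364, 34.8, np.int32(18))
```

Run:
```python
from workcell import env
from h import *
q=np.array(env.inverse_kinematics([C[0],C[1],.104],[-90,0,-15]));q[5]=-127.4
for d in(-1.5,-1.5):
    m,k=step(env,q,d)
    if k and k[0]>4.8:break
env.dwell(.2);step(env,q,0)
f=env.grab_frame("side");cv2.imwrite("pics/side3.png",cv2.resize(f["image"][220:340,260:420],None,fx=5,fy=5))
```

```text
35.03 j6 -128.9 act -128.85 Tz,Tj6 [ 0.1393 -0.0999] F [-0.4 -4.1  2.7] mark (4.441, 36.3, np.int32(10))
35.38 j6 -130.4 act -130.37 Tz,Tj6 [ 0.0002 -0.0115] F [-0.7 -4.7  2.2] mark None
35.93 j6 -130.4 act -130.38 Tz,Tj6 [ 0.0085 -0.0093] F [-1.  -5.6  1.6] mark None
```

View pics/side3.png

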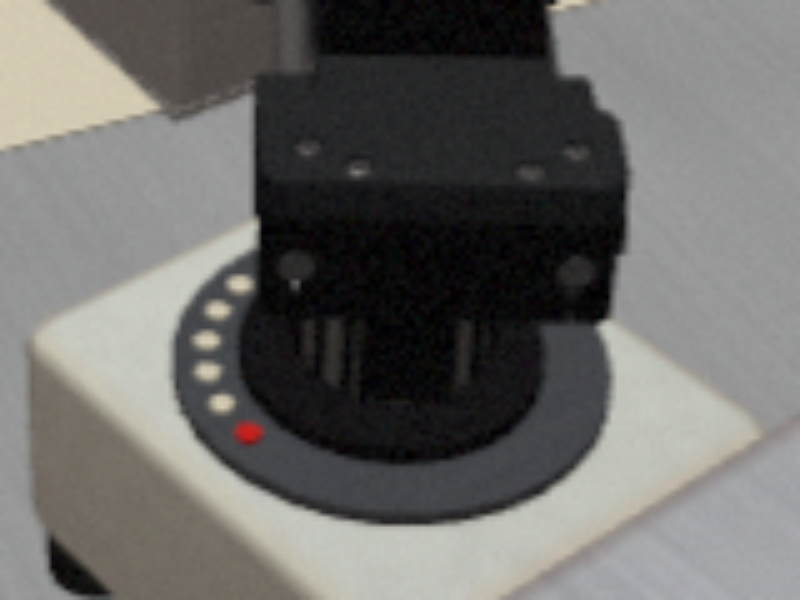

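The torque has dropped to about zero, as it did at each earlier jump, but the gripper now hides the mark. I'll let go, rise and check.

Run:
```python
from workcell import env
from h import *
env.gripper_to(1.0);st(env)
env.move_straight([C[0],C[1],.16],rate=.08)
env.move_straight([C[0],C[1],.25],rate=.15)
env.goto([.45,.20,.30],[-90,0,-30]) if False else None
f=env.grab_frame("side");print(mark(f));env.move_straight([.40,-.016,.30]) ;f=env.grab_frame("side");print(mark(f));st(env)
cv2.imwrite("pics/side4.png",cv2.resize(f["image"][220:340,260:420],None,fx=5,fy=5))
f=env.grab_frame("top");cv2.imwrite("pics/top4.png",f["image"])
```

```text
36.95 pos [ 0.5406 -0.0158  0.104 ] yaw -24.89 j6 -130.4 F [ 0.  -0.9 -0.9] Tq [ 0.03  -0.143 -0.04 ] op 1.0
(4.979, 34.7, np.int32(16))
(4.962, 34.6, np.int32(17))
 39.79 pos [ 0.4004 -0.016   0.2995] yaw -24.9 j6 -136.12 F [ 0.7 -0.5 -0.3] Tq [-0.048 -0.21   0.03 ] op 0.999
```

View pics/side4.png

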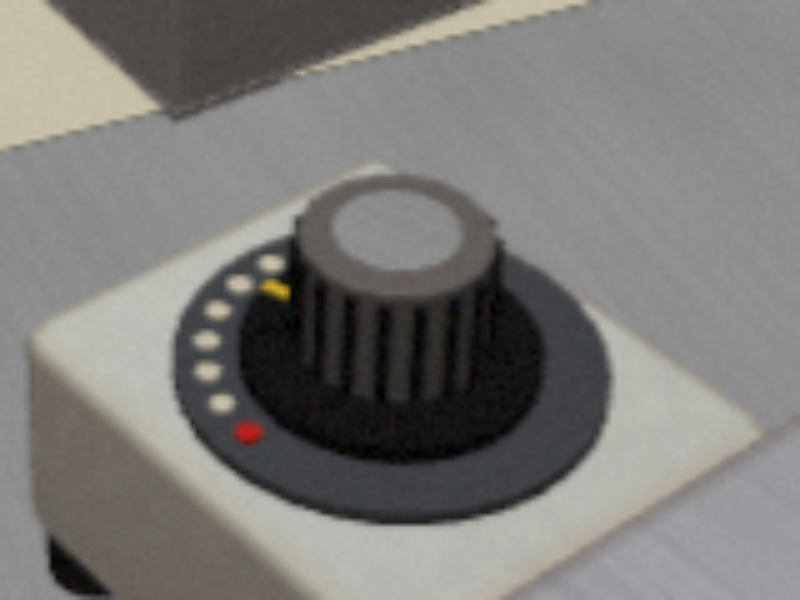

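View pics/top4.png

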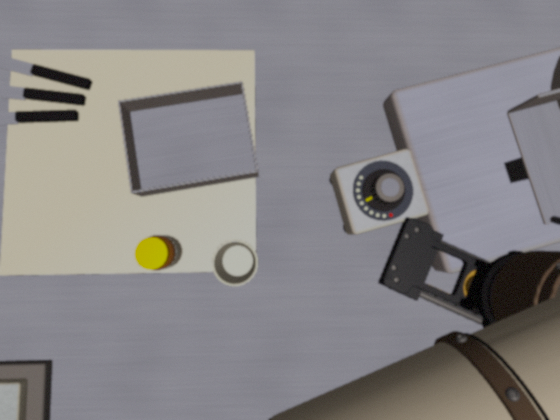

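The side view shows the mark at zoomed (275,290), by the fifth white dot at (240,284). It measures 4.97 clicks. The top view shows the mark at (369,199), with the pan, jar and tub unmoved and the gripper clear of the dial.

Run:
```python
from workcell import env
env.close_job()
```

```text
the job is handed in; nothing more can be done
```

The dial is set to the fifth click up from the zero stop, and the job is handed in. It took about 40 s of the 72 s allowed.

- **Back to zero:** I gripped the ring at 12 N and wound it anticlockwise from click 4. At the stop the torque rose to about 0.175 N m (0.19 read, less about 0.014 N m drag). The mark was about 0.11 rad past zero, inside the 0.15 rad that would spoil the stop.
- **Up five clicks:** The play took up about 20°, then I counted five click peaks turning clockwise. The gripper hid the mark during the fifth jump, so I relied on the torque dropping to about zero there.
- **Final check:** With the ring released and the arm clear, the mark measured 4.96–4.98 clicks by the side camera, at the fifth white dot. The pan, jar and tub look unmoved in the top view.

Two things were slightly off. The mark's measured radius was 34.6 mm instead of 33, because the ring partly hides it. A sideways force of up to about 8 N built up on the gripper at the stop, from a small centring error. Neither changes the result.

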